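# Open the top half of the bench locker's split door

### The job

I need to get at the things on the upper shelf of the small wooden locker on the workbench. Its door is split across the middle: swing the top half open by its pull until it stands about square to the locker's front, then let go and leave it standing there. The bottom half stays shut and its bolt stays shot.

Things in the scene. Friction and masses are not known exactly. Their poses are not given: they have to be found in the camera images.
- upper_grip (a point): hold point of the top half's pull, 213 mm above the bench: upright steel bar, 14 mm across, from 34 mm below to 18 mm above this point; its stem runs to the door 30 mm below, the door's face is 45 mm behind. Axes turn with the door: z up, y from hinges to free edge, x towards the locker's inside. Hinge line at x +43, y -98 mm; free edge y +26; door's upper edge 10 mm above, lower edge 88 mm below
- upper_leaf (a joint): hinge of the top half of the door (121 wide, 98 high, 12 mm thick), rad: 0 shut, 1.57 square to the front, 2.4 at its stop. Hinged on the right as one faces the locker; seen from above it turns anticlockwise as it opens towards the robot. No catch; may start slightly ajar; moves lightly (about 1 N at the pull) and stays where it is left
- lower_leaf (a joint): hinge of the bottom half (101 mm high, a like pull 102 mm below the upper one), rad: 0 shut, grows as it opens; the bolt holds it with about 0.03 rad of play. The locker itself is fixed: plain wood, 160 wide, 100 deep, 240 mm high, its front roughly towards the robot
- lower_bolt (a joint): barrel bolt across the face of the bottom half, near its free edge, 50 mm above the bench, with a small round knob: m it is drawn; 0 shot home into the keeper on the locker's left frame, 0.024 fully drawn. It starts home

How it is judged:
At the end, for the whole second after the job is handed in: The top half stands open square to the locker's front within 20 degrees (1.22 to 1.92 rad) and at rest; the bottom half is shut (under 0.08 rad) and its bolt home (drawn less than 8 mm) (value of joint upper_leaf between 1.22 and 1.92 rad and velocity of joint upper_leaf between -0.05 and 0.05 rad/s and value of joint lower_leaf below 0.08 rad and value of joint lower_bolt below 0.008 m); the robot touches nothing.
It fails at once if the bottom half is opened (0.08 rad or more) (value of joint lower_leaf above 0.08 rad).
It fails at once if the bolt of the bottom half is drawn by 8 mm or more (value of joint lower_bolt above 0.008 m).
It also fails if it takes over 35 s, if anything falls off the work surface, if the arm or the gripper's body presses on something with over 40 N, if the wrist force passes 120 N, or if a joint passes its speed limit or range.

### The arm

A 7-joint arm with a two-finger parallel gripper is mounted at the origin on a cart in front of the work surface, level with it; the furniture and walls round the work are solid. World frame = base frame: x ahead of the robot, y to its left, z up, the work surface at z = 0. Lengths are in m, angles in rad, forces in N, time in s.
With the tool pointing down it reaches from about 0.425 to 0.875 m from the base axis. Payload 4.7 kg.
Tool frame: the origin (TCP) lies on the centre line of the jaws, within the pads' length; the fingertips stand 19 mm ahead of it and the grasp point (between the pads) is the TCP; x points along the fingers, z is the direction in which the jaws open and shut, and the axes are right-handed (so a half turn about x gives the same grasp; the last joint's range is limited). The gripper opens to 87 mm and grips with 3 to 60 N. Pads are 19 mm wide; open, the fingers measure 117 mm over their backs; the gripper's body (75 mm by 190 mm) begins 51 mm behind the grasp point.
Start: joints at [1.154, 0.321, -0.07, 1.45, 0.023, 1.371, -0.057], TCP at [0.271, -0.591, 0.216] pointing down, gripper open.
Joint ranges: [-2.86, 2.86], [-0.3, 2.09], [-1.38, 1.24], [0.06, 2.45], [-1.56, 4.7], [0.09, 2.05], [-2.69, 2.69]. Speed limits (rad/s): [2.57, 2.57, 3.14, 3.14, 3.14, 3.14, 3.14].

### API

Orientations are given as a rotation vector (axis times angle).
In Python, from bench import get_state, get_image, camera_info, close_job gives the robot as it stands.
- The arm moves only by the tool jog_arm, never from a script. Its argument "targets" is a list of rows, each a list of 7 numbers: the turn, a rotation vector about the tool's x, y, z in degrees, then the shift along the tool's x, y, z in cm, then the finger opening in cm, from 0 to 8.7. In form: [[wx, wy, wz, tx, ty, tz, jaw], ...]. A call has 1 to 10 rows; each row shifts and turns the commanded pose from where the row before left it, along the tool's axes as they then stand; what a row does not reach is not made up. A row lasts 1/8 s, in which the tool goes at most 62.5 mm and 10.7 degrees, less where a joint would pass 70% of its speed; a pose out of reach is approached as far as the arm can. A call is refused whole if a number of a shift passes 6.25 or a number of a turn 10.7, either way. A call with a gripper value outside its range is refused whole. The fingers move at their own pace and stop on an object; "squeeze" is the grip in N (left out, the last holds). Time passes only in rows, so rows that do not move let the fingers close. It gives the time, the measured TCP pose, the force and the opening at its end, in the units of the state.
- get_state(): the state, without advancing time (a new reading comes with each control period).
- get_image(name): name is "scene" or "top" or "wrist"; returns (picture, depth): 400x640x3 uint8, red, green, blue; 400x640 float32, m along the optical axis (not along the pixel's ray), 0 where there is no reading.
- camera_info(name): a dict with "intrinsics" (3x3 intrinsics, pixels), "world_from_camera" (4x4, takes a point from camera to world coordinates); the wrist camera has in their place "mount" (4x4, takes a point from camera to tool coordinates, whose origin is the TCP and whose axes are the tool frame's). Camera axes: x right, y up, looking along -z (the intrinsics and any distortion apply to the point x, -y, -z); pixel columns grow to the right and rows downward; lengths in m; the calibration is good to about 2 mm. A picture is of the moment at which its call begins: read the wrist's pose just before it. camera_info takes no time and is no camera call.
- close_job(): hands the job in, once; it reports no verdict.
The state is a dict: "time": time; "joint_positions": joint angles; "qd": joint speeds; "joint_torque": joint torques, N m; "position": TCP position; "tool_rot": TCP orientation; "ft_force": force on the tool from outside, world axes, zero at the start; "torque": the same for the moment, N m; "grip_width": opening from 0.0 (shut) to 1.0 (fully open).
Only numpy, scipy, OpenCV 4.12 (cv2) and the standard library are available. Lean on these libraries where they do the work, as an engineer would, in place of code of your own. Each camera call takes 0.05 s, during which the arm holds its last target.

## Working session

There is one attempt and no reset: what is moved stays moved. The work goes in short steps, Python scripts to look and compute and a tool call to move; the robot and the scene stay as the last step left them, time stands still between calls to the robot, and variables do not carry over. Pictures are saved under pics/ and viewed, and the job is handed in when it is done.

Besides the shell and the picture viewer there is one more tool, called after "Emit:" by a JSON object that holds its "fn" and its "kwargs". jog_arm: Moves the arm, as the interface text tells. Its arguments: {"type":"object","properties":{"targets":{"type":"array"},"squeeze":{"type":"number"}},"required":["targets"]}

```bash
mkdir -p pics; ls
cat > h.py <<'E'
import numpy as np,cv2
from bench import *
from scipy.spatial.transform import Rotation as R
def px2w(ci,u,v,d):
    K=np.array(ci["intrinsics"]);T=np.array(ci["world_from_camera"])
    x=(u-K[0,2])/K[0,0]*d;y=(v-K[1,2])/K[1,1]*d
    return (T@np.array([x,-y,-d,1]))[:3]
E
python3 - <<'E'
from h import *
s=get_state();print(s)
for n in("scene","top"):
    ci=camera_info(n);print(n,ci)
    p,d=get_image(n);cv2.imwrite(f"pics/{n}0.png",p[:,:,::-1]);np.save(f"{n}0.npy",d)
print(camera_info("wrist"))
E
```

```text
pics
{'time': 0.0, 'joint_positions': array([ 1.15408925,  0.32181191, -0.07005284,  1.45166896,  0.02259097,
        1.37079301, -0.05691177]), 'qd': array([-5.92908758e-06,  1.12650713e-03, -9.81669014e-04,  6.48081365e-04,
       -3.58852369e-04,  1.72734926e-03,  2.22553026e-04]), 'joint_torque': array([-8.53882921e-04, -4.91287744e+01, -4.04283777e-01, -3.12528419e+01,
       -6.40770094e-02,  4.37431899e-02,  1.55858829e-04]), 'position': array([ 0.27114716, -0.59012675,  0.2153715 ]), 'tool_rot': array([ 0.88727732,  1.38442316, -0.88573721]), 'ft_force': array([0.17427018, 0.03242961, 0.05132421]), 'torque': array([ 0.07639246,  0.0096893 , -0.03152939]), 'grip_width': 0.99969004921625}
scene {'intrinsics': array([[495.92006368,   0.        , 318.60971817],
       [  0.        , 495.92006368, 205.61664636],
       [  0.        ,   0.        ,   1.        ]]), 'world_from_camera': array([[-0.5769929 ,  0.61244526, -0.54036099,  0.03452113],
       [-0.8166876 , -0.4245068 ,  0.39091603,  0.13161478],
       [ 0.01002775,  0.66686189,  0.74511386,  0.80193745],
       [ 0.     
[... 308 characters left out ...]
  [-0.99927201,  0.02178579, -0.03131818, -0.21253594],
       [-0.02703172,  0.17495293,  0.98420565,  0.98878192],
       [ 0.        ,  0.        ,  0.        ,  1.        ]])}
{'intrinsics': array([[276.45537966,   0.        , 321.29571222],
       [  0.        , 276.45537966, 202.22901062],
       [  0.        ,   0.        ,   1.        ]]), 'mount': array([[-8.47793558e-04,  2.55942612e-01, -9.66691606e-01,
        -1.66861558e-01],
       [ 6.86214067e-04,  9.66691874e-01,  2.55942081e-01,
         7.01085063e-02],
       [ 9.99999405e-01, -4.46371331e-04, -9.95186564e-04,
         5.17930132e-04],
       [ 0.00000000e+00,  0.00000000e+00,  0.00000000e+00,
         1.00000000e+00]])}
```

View pics/scene0.png

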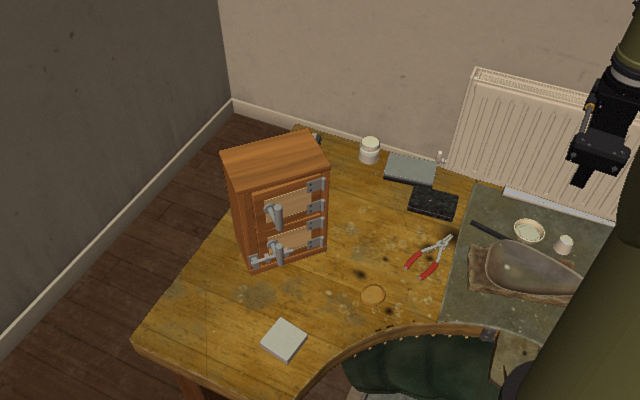

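View pics/top0.png

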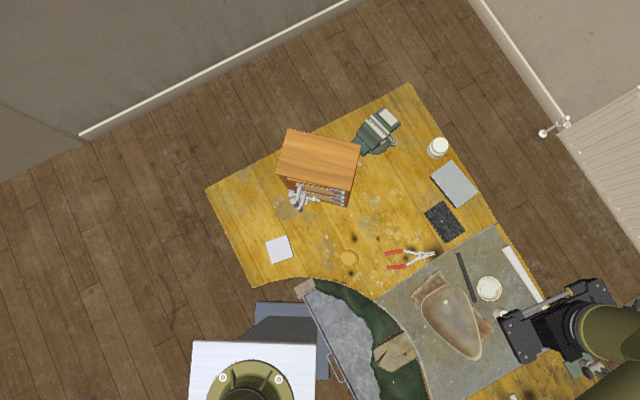

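Run:
```python
import cv2
p=cv2.imread("pics/scene0.png")[125:275,210:340];cv2.imwrite("pics/sc.png",cv2.resize(p,None,fx=4,fy=4,interpolation=cv2.INTER_CUBIC))
p=cv2.imread("pics/top0.png")[120:220,265:375];cv2.imwrite("pics/tc.png",cv2.resize(p,None,fx=6,fy=6,interpolation=cv2.INTER_CUBIC))
```

```text
(no output)
```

View pics/sc.png

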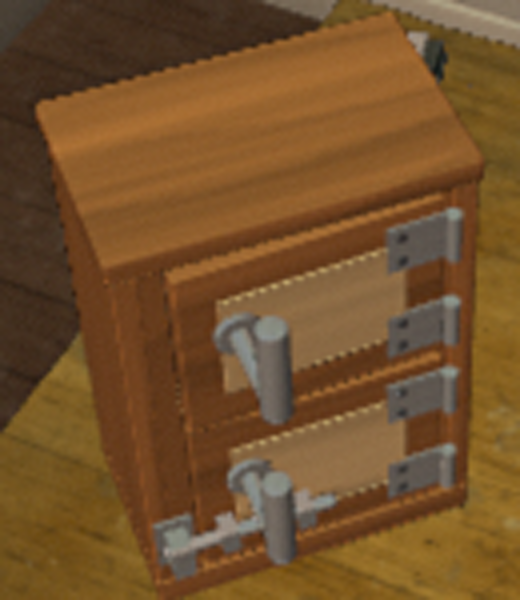

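View pics/tc.png

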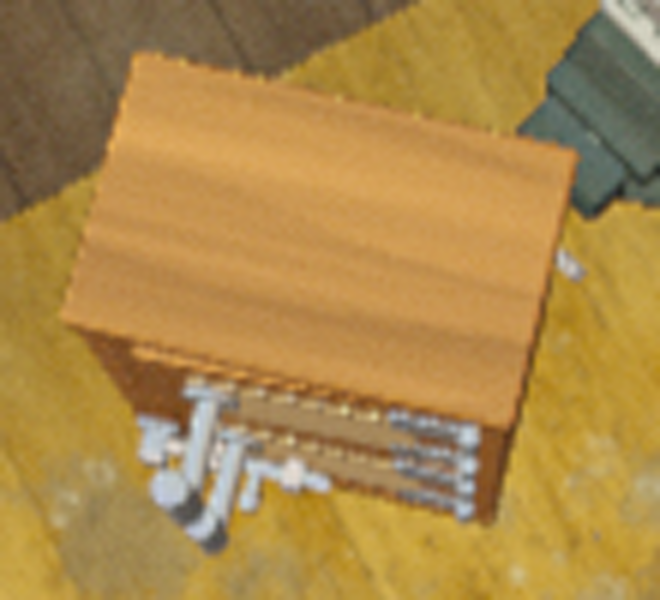

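```bash
cat >> h.py <<'E'
def ray(ci,u,v,z):
    a=px2w(ci,u,v,.1);b=px2w(ci,u,v,1.);return a+(b-a)*(z-a[2])/(b[2]-a[2])
E
python3 - <<'E'
from h import *
c=camera_info("scene");d=np.load("scene0.npy")
f=lambda u,v:(210+u/4,125+v/4)
g=lambda u,v:(265+u/6,120+v/6)
for n,(u,v),z in [("FL",(108,270),.24),("FR",(482,174),.24),("BL",(40,105),.24),("BR",(393,15),.24),("bartop",(273,328),.231),("barbot",(280,412),.179),("lowbartop",(278,484),.129)]:
    q=f(u,v);print(n,ray(c,*q,z).round(4),px2w(c,*q,d[int(q[1]+.5),int(q[0]+.5)]).round(4))
c=camera_info("top");d=np.load("top0.npy")
for n,(u,v),z in [("FL",(64,320),.24),("FR",(508,428),.24),("BL",(135,55),.24),("BR",(577,155),.24),("bartop",(168,490),.231),("lowbar",(205,530),.129),("doorTL",(135,352),.223)]:
    q=g(u,v);print(n,ray(c,*q,z).round(4),px2w(c,*q,d[int(q[1]+.5),int(q[0]+.5)]).round(4))
# point cloud of scene near bar
c=camera_info("scene");d=np.load("scene0.npy")
vv,uu=np.mgrid[125:275,210:340]
K=c["intrinsics"];T=c["world_from_camera"];D=d[125:275,210:340]
P=np.stack([(uu-K[0,2])/K[0,0]*D,-(vv-K[1,2])/K[1,1]*D,-D],-1)@T[:3,:3].T+T[:3,3]
np.save("P.npy",P)
r=f(273,370);
for v in range(205,232,3): print(v,P[v-125,int(278.6)-210].round(4),P[v-125,276-210].round(4))
E
```

```text
FL [ 0.5366 -0.0747  0.24  ] [ 0.5393 -0.0758  0.237 ]
FR [ 0.4973 -0.226   0.24  ] [ 6.953e-01 -3.790e-01 -4.000e-04]
BL [ 0.6367 -0.0977  0.24  ] [ 0.6373 -0.0979  0.2394]
BR [ 0.6012 -0.2532  0.24  ] [ 0.5994 -0.252   0.2418]
bartop [ 0.4816 -0.1152  0.231 ] [ 0.4814 -0.1151  0.2313]
barbot [ 0.4822 -0.1158  0.179 ] [ 0.4759 -0.1123  0.1877]
lowbartop [ 0.4853 -0.1139  0.129 ] [ 0.4852 -0.1139  0.129 ]
FL [ 0.5379 -0.0763  0.24  ] [ 0.5377 -0.0764  0.2407]
FR [ 0.5027 -0.2323  0.24  ] [ 0.5045 -0.2325  0.2306]
BL [ 0.6358 -0.0967  0.24  ] [ 0.635  -0.097   0.2423]
BR [ 0.6014 -0.255   0.24  ] [ 0.6012 -0.2549  0.2406]
bartop [ 0.4798 -0.1143  0.231 ] [ 0.4801 -0.1141  0.2292]
lowbar [ 0.481  -0.1164  0.129 ] [ 0.4806 -0.1167  0.1318]
doorTL [ 0.5308 -0.0992  0.223 ] [ 0.5306 -0.0994  0.2239]
205 [ 0.4857 -0.1172  0.2306] [ 0.4863 -0.1141  0.232 ]
208 [ 0.4783 -0.1128  0.2334] [ 0.4818 -0.1112  0.2311]
211 [ 0.4752 -0.1107  0.2307] [ 0.4796 -0.1096  0.2272]
214 [ 0.4787 -0.1122  0.2193] [ 0.4796 -0.1092  0.2205]
217 [ 0.4778 -0.1113  0.2137] [ 0.4806 -0.1093  0.2122]
220 [ 0.4783 -0.1111  0.206 ] [ 0.4791 -0.108   0.2073]
223 [ 0.4777 -0.1104  0.1997] [ 0.4801 -0.1081  0.199 ]
226 [ 0.4782 -0.1102  0.1919] [ 0.4814 -0.1084  0.19  ]
229 [ 0.4779 -0.1096  0.1851] [ 0.4812 -0.1078  0.183 ]
```

```bash
cat >> h.py <<'E'
def plan(way,n=None):
    """way: list of (xyz, tool R matrix); print single-row deltas from current measured pose"""
    s=get_state();p=s["position"];r=R.from_rotvec(s["tool_rot"])
    for q,rq in way:
        t=r.inv().apply(np.array(q)-p)*100;w=(r.inv()*rq).as_rotvec()*180/np.pi
        print("turn",w.round(2),"shift",t.round(2));p,r=np.array(q),rq
def down(yaw): # tool x=-z, tool z = direction yaw in plane
    z=np.array([np.cos(yaw),np.sin(yaw),0]);x=np.array([0,0,-1.]);y=np.cross(z,x)
    return R.from_matrix(np.c_[x,y,z])
E
python3 - <<'E'
from h import *
s=get_state();M=R.from_rotvec(s["tool_rot"]).as_matrix();print(M.round(3))
yz=np.arctan2(M[1,2],M[0,2]);print(yz)
ydoor=np.arctan2(.976,.218)
# nearest jaw direction to door Y
for k in (0,np.pi):
  for y in (ydoor+k,):
    print(np.degrees((y-yz+np.pi)%(2*np.pi)-np.pi))
E
```

```text
[[-0.001  0.909  0.418]
 [ 0.002  0.418 -0.909]
 [-1.    -0.    -0.002]]
-1.1399517669589694
142.72347448255718
-37.27652551744286
```

Emit:
{"fn": "jog_arm", "kwargs": {"targets": [[0, 0, 0, -4.7, 0, 0, 5], [0, 0, 0, -4.7, 0, 0, 5], [0, 0, 0, 0, 3.5, -3.1, 5], [0, 0, 0, 0, 3.5, -3.1, 5], [0, 0, 0, 0, 3.5, -3.1, 5], [0, 0, 0, 0, 3.5, -3.1, 5], [0, 0, 0, 0, 3.5, -3.1, 5], [0, 0, 0, 0, 3.5, -3.1, 5], [0, 0, 0, 0, 3.5, -3.1, 5], [0, 0, 0, 0, 3.5, -3.1, 5]], "squeeze": 10}}

```text
time: 1.35
position: [0.4225, -0.2468, 0.3101]
tool_rot: [0.886, 1.383, -0.887]
ft_force: [0.3, -0.2, 0.6]
grip_width: 0.571
```

Run:
```python
from h import *
s=get_state();M=R.from_rotvec(s["tool_rot"]).as_matrix();print(M.round(3),s["position"],s["joint_positions"].round(2),s["grip_width"],s["time"])
plan([([.4815,-.1148,.31],down(-1.0))])
p,d=get_image("wrist");cv2.imwrite("pics/w1.png",p[:,:,::-1])
```

```text
[[-0.     0.909  0.418]
 [-0.     0.418 -0.909]
 [-1.    -0.    -0.   ]] [ 0.42250788 -0.24679389  0.31013081] [ 0.83 -0.04 -0.34  1.67 -0.01  1.51 -0.65] 0.571088995052074 1.35
turn [-8.02 -0.01  0.02] shift [ 1.000e-02  1.087e+01 -9.530e+00]
```

View pics/w1.png

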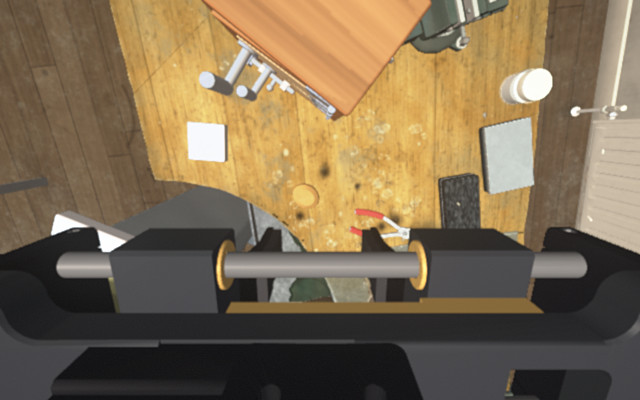

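Emit:
{"fn": "jog_arm", "kwargs": {"targets": [[-4, 0, 0, 0, 3.6, -3.2, 4.5], [0, 0, 0, 0, 3.3, -3.4, 4.5], [0, 0, 0, 0, 3.2, -3.3, 4.5], [0, 0, 0, 0, 0, 0, 4.5], [0, 0, 0, 0, 0, 0, 4.5]]}}

```text
time: 2.02
position: [0.4661, -0.1151, 0.3102]
tool_rot: [0.833, 1.405, -0.834]
ft_force: [-0.5, -0.9, 0.6]
grip_width: 0.518
```

Run:
```python
from h import *
c=camera_info("wrist")
s=get_state();M=np.eye(4);M[:3,:3]=R.from_rotvec(s["tool_rot"]).as_matrix();M[:3,3]=s["position"]
print(s["position"],s["joint_positions"].round(2))
p,d=get_image("wrist");cv2.imwrite("pics/w2.png",p[:,:,::-1])
plan([([.4815,-.1148,.31],down(-1.05))])
```

```text
[ 0.46610861 -0.11510578  0.3101755 ] [ 0.7  -0.06 -0.49  1.69 -0.03  1.51 -0.85]
turn [-1.26 -0.    0.05] shift [0.01 1.4  0.67]
```

View pics/w2.png

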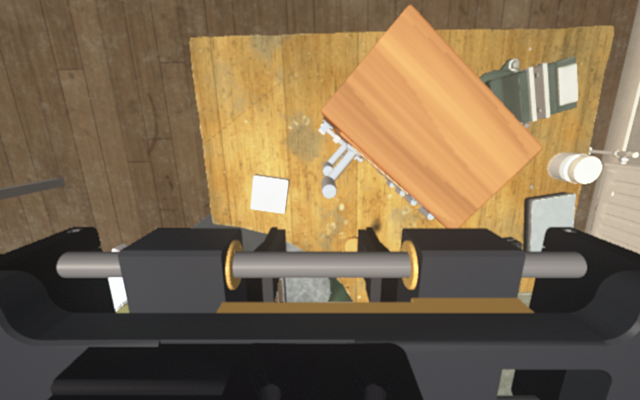

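Run:
```python
from h import *
c=camera_info("wrist")
s=get_state();M=np.eye(4);M[:3,:3]=R.from_rotvec(s["tool_rot"]).as_matrix();M[:3,3]=s["position"]
ci=dict(intrinsics=c["intrinsics"],world_from_camera=M@c["mount"])
print(ray(ci,329,190,.231))
p=cv2.imread("pics/w2.png")[110:220,270:400];cv2.imwrite("pics/w2c.png",cv2.resize(p,None,fx=5,fy=5,interpolation=cv2.INTER_CUBIC))
```

```text
[ 0.48413157 -0.11465499  0.231     ]
```

View pics/w2c.png

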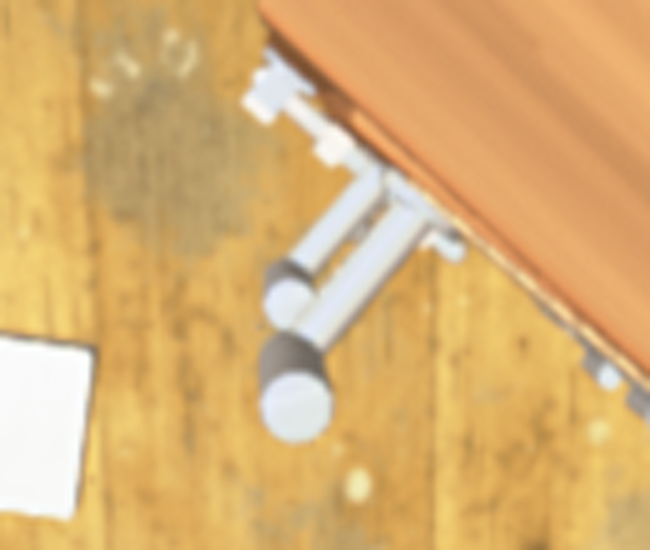

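Emit:
{"fn": "jog_arm", "kwargs": {"targets": [[0, 0, 0, 0, 1.45, 0.7, 4.5], [0, 0, 0, 0, 0, 0, 4.5], [0, 0, 0, 3.5, 0, 0, 4.5], [0, 0, 0, 0, 0, 0, 4.5]]}}

```text
time: 2.58
position: [0.4809, -0.1136, 0.2731]
tool_rot: [0.833, 1.411, -0.835]
ft_force: [-0.6, 0.4, 0.4]
grip_width: 0.517
```

Run:
```python
from h import *
print(get_state()["joint_positions"].round(2))
plan([([.482,-.1147,.217],down(-1.03))])
p,d=get_image("scene");cv2.imwrite("pics/s3.png",cv2.resize(p[100:280,190:390,::-1],None,fx=4,fy=3.3,interpolation=cv2.INTER_CUBIC))
```

```text
[ 0.69 -0.01 -0.5   1.72 -0.01  1.44 -0.88]
turn [-2.34 -0.23  0.21] shift [5.61 0.06 0.17]
```

View pics/s3.png

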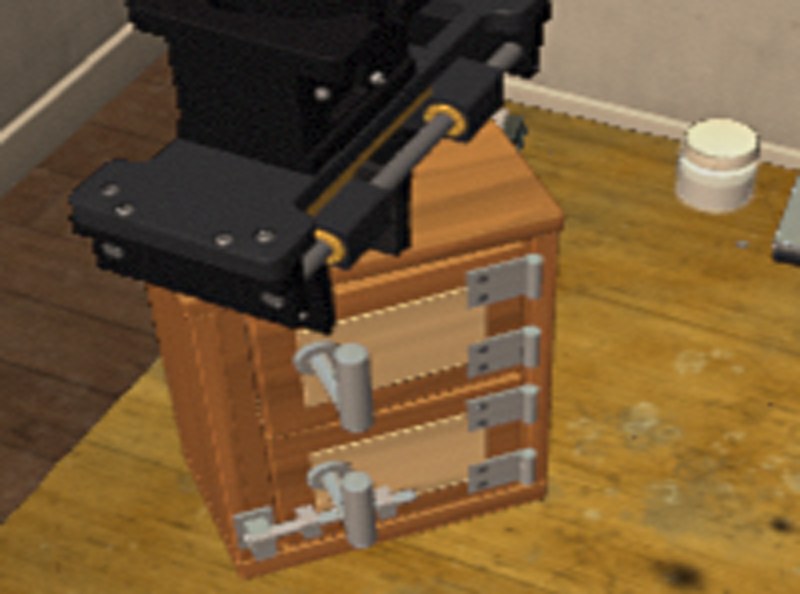

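Emit:
{"fn": "jog_arm", "kwargs": {"targets": [[0, 0, 0, 2.8, 0.05, 0.15, 4.5], [0, 0, 0, 2.8, 0, 0, 4.5], [0, 0, 0, 0, 0, 0, 4.5], [0, 0, 0, 0, 0, 0, 0], [0, 0, 0, 0, 0, 0, 0], [0, 0, 0, 0, 0, 0, 0], [0, 0, 0, 0, 0, 0, 0]], "squeeze": 10}}

```text
time: 3.5
position: [0.4837, -0.1137, 0.2199]
tool_rot: [0.834, 1.406, -0.832]
ft_force: [-0.9, 3.7, 3.4]
grip_width: 0.15
```

Run:
```python
from h import *
s=get_state();print(s["grip_width"]*87,s["ft_force"],s["position"],R.from_rotvec(s["tool_rot"]).as_matrix().round(3))
p,d=get_image("scene");cv2.imwrite("pics/s4.png",cv2.resize(p[100:280,190:390,::-1],None,fx=4,fy=3.3,interpolation=cv2.INTER_CUBIC))
```

```text
13.03466674911978 [-0.86092432  3.71225403  3.37591605] [ 0.48369006 -0.11372527  0.21987702] [[-0.     0.877  0.48 ]
 [ 0.001  0.48  -0.877]
 [-1.     0.001 -0.001]]
```

View pics/s4.png

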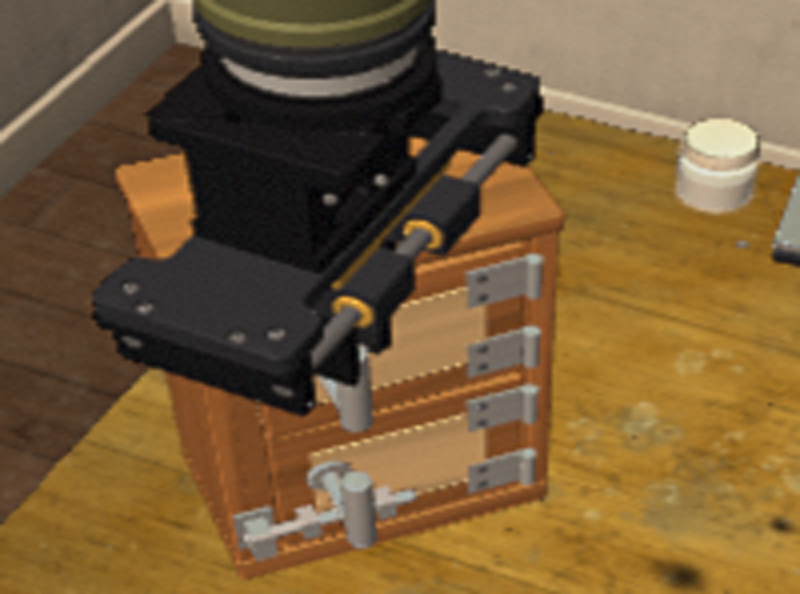

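Run:
```python
from h import *
s=get_state();M=R.from_rotvec(s["tool_rot"]).as_matrix()
h=np.array([.503,-.220]);g=np.array([.4833,-.1142]);v=g-h
print(np.hypot(*v))
prev=g
for a in range(8,97,8):
    t=np.radians(a);q=h+np.array([np.cos(t)*v[0]-np.sin(t)*v[1],np.sin(t)*v[0]+np.cos(t)*v[1]])
    d=np.r_[q-prev,0];print(a,q.round(4),(M.T@d*100).round(2));prev=q
```

```text
0.10761844637421598
8 [ 0.4688 -0.118 ] [-0.   -1.46 -0.37]
16 [ 0.4549 -0.1237] [-0.   -1.49 -0.16]
24 [ 0.442  -0.1314] [-0.   -1.5   0.05]
32 [ 0.4302 -0.1407] [-0.   -1.48  0.26]
40 [ 0.4199 -0.1516] [-0.   -1.43  0.46]
48 [ 0.4112 -0.1638] [-0.   -1.35  0.65]
56 [ 0.4043 -0.1772] [-0.   -1.25  0.84]
64 [ 0.3993 -0.1913] [-0.   -1.12  1.  ]
72 [ 0.3963 -0.206 ] [-0.   -0.97  1.15]
80 [ 0.3954 -0.221 ] [-0.   -0.8   1.27]
88 [ 0.3966 -0.236 ] [-0.   -0.61  1.37]
96 [ 0.3998 -0.2507] [-0.   -0.42  1.44]
```

Emit:
{"fn": "jog_arm", "kwargs": {"targets": [[0, 0, 0, 0, -1.46, -0.37, 0], [0, 0, 0, 0, -1.49, -0.16, 0], [0, 0, 0, 0, -1.5, 0.05, 0], [0, 0, 0, 0, 0, 0, 0]]}}

```text
time: 4.05
position: [0.4414, -0.1339, 0.2199]
tool_rot: [0.834, 1.402, -0.837]
ft_force: [2.5, -2.9, 1.1]
grip_width: 0.147
```

Run:
```python
from h import *
s=get_state();print(s["grip_width"]*87,s["ft_force"],s["position"],s["joint_positions"].round(2))
p,d=get_image("scene");cv2.imwrite("pics/s5.png",cv2.resize(p[100:280,190:390,::-1],None,fx=4,fy=3.3,interpolation=cv2.INTER_CUBIC))
```

```text
12.829913363386405 [ 2.46592451 -2.94515003  1.07018631] [ 0.44135486 -0.13389399  0.21987458] [ 0.73 -0.07 -0.47  1.88 -0.03  1.33 -0.8 ]
```

View pics/s5.png

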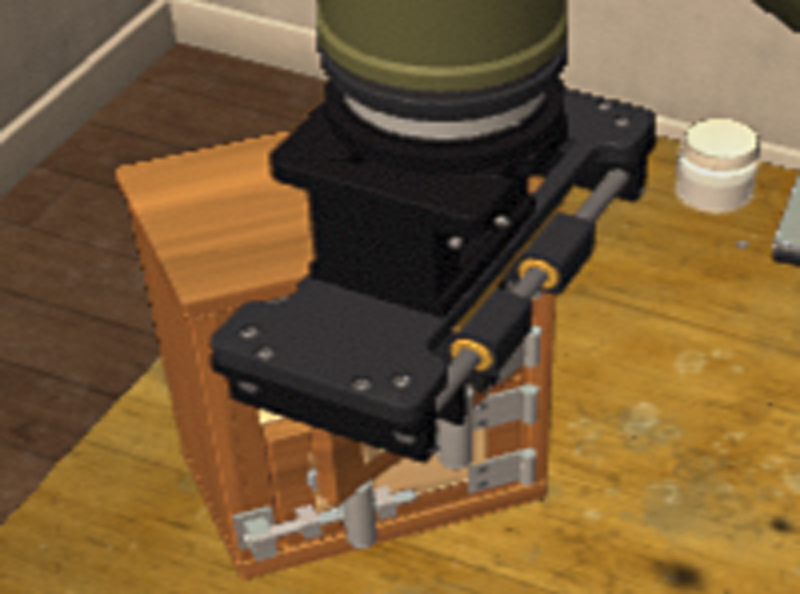

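Emit:
{"fn": "jog_arm", "kwargs": {"targets": [[0, 0, 0, 0, -1.48, 0.26, 0], [0, 0, 0, 0, -1.43, 0.4, 0], [0, 0, 0, 0, -1.35, 0.6, 0], [0, 0, 0, 0, 0, 0, 0]]}}

```text
time: 4.6
position: [0.4151, -0.1661, 0.2202]
tool_rot: [0.834, 1.393, -0.832]
ft_force: [13.7, -6.6, -5.4]
grip_width: 0.146
```

Run:
```python
from h import *
s=get_state();print(s["grip_width"]*87,s["ft_force"],s["position"],s["joint_positions"].round(2))
h=np.array([.503,-.220]);v=s["position"][:2]-h;print(np.hypot(*v),np.degrees(np.arctan2(*v[::-1])-np.arctan2(.1058,-.0197)))
```

```text
12.744488254128475 [13.6885396  -6.57274977 -5.35834493] [ 0.41509969 -0.16606843  0.2201638 ] [ 0.77 -0.12 -0.41  1.91 -0.05  1.32 -0.7 ]
0.1031265229855941 47.92093921824967
```

Run:
```python
from h import *
s=get_state();M=R.from_rotvec(s["tool_rot"]).as_matrix()
h=np.array([.503,-.220]);a0=np.arctan2(.1058,-.0197)
prev=s["position"][:2]
for a in (56,64,72,80,88,92):
    t=np.radians(a)+a0;q=h+.103*np.array([np.cos(t),np.sin(t)])
    d=np.r_[q-prev,0];print(a,q.round(4),(M.T@d*100).round(2));prev=q
prev=np.r_[.4112,-.1638,0];print(M.T@(s["position"]*[1,1,0]-prev)*100)
```

```text
56 [ 0.4085 -0.179 ] [-0.   -1.2   0.82]
64 [ 0.4037 -0.1926] [ 0.   -1.07  0.96]
72 [ 0.4009 -0.2066] [ 0.   -0.92  1.1 ]
80 [ 0.4   -0.221] [ 0.01 -0.76  1.22]
88 [ 0.4011 -0.2353] [ 0.01 -0.59  1.31]
92 [ 0.4025 -0.2424] [ 0.   -0.22  0.68]
[0.00506961 0.23385966 0.38576818]
```

Emit:
{"fn": "jog_arm", "kwargs": {"targets": [[0, 0, 0, 0, -1.0, 1.1, 0], [0, 0, 0, 0, -1.0, 0.98, 0], [0, 0, 0, 0, 0, 0, 0]]}}

```text
time: 4.97
position: [0.4042, -0.192, 0.2199]
tool_rot: [0.834, 1.403, -0.833]
ft_force: [5.3, -2.2, 3.1]
grip_width: 0.151
```

Run:
```python
from h import *
s=get_state();print(s["grip_width"]*87,s["ft_force"],s["position"],s["joint_positions"].round(2))
h=np.array([.503,-.220]);v=s["position"][:2]-h;print(np.hypot(*v),np.degrees(np.arctan2(*v[::-1])-np.arctan2(.1058,-.0197)))
p,d=get_image("scene");cv2.imwrite("pics/s6.png",cv2.resize(p[100:280,190:390,::-1],None,fx=4,fy=3.3,interpolation=cv2.INTER_CUBIC))
```

```text
13.107078672838098 [ 5.26767558 -2.22583848  3.1007317 ] [ 0.4042057  -0.1919526   0.21989075] [ 0.79 -0.11 -0.38  1.91 -0.04  1.33 -0.64]
0.10269844026388765 63.60321008052467
```

View pics/s6.png

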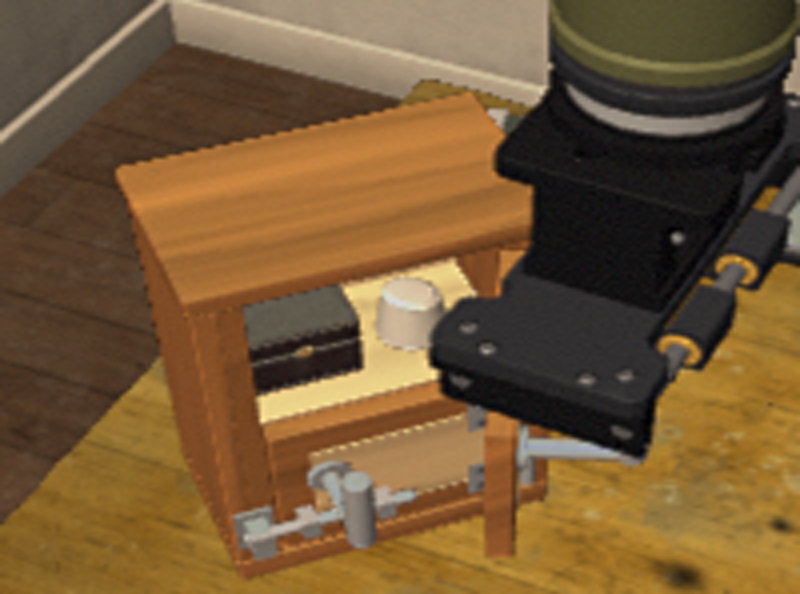

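Emit:
{"fn": "jog_arm", "kwargs": {"targets": [[0, 0, 0, 0, -0.85, 1.15, 0], [0, 0, 0, 0, -0.7, 1.25, 0], [0, 0, 0, 0, -0.5, 1.3, 0], [0, 0, 0, 0, 0, 0, 0], [0, 0, 0, 0, 0, 0, 0]]}}

```text
time: 5.65
position: [0.4015, -0.2338, 0.2195]
tool_rot: [0.833, 1.408, -0.836]
ft_force: [-0.8, -0.8, 6.1]
grip_width: 0.145
```

Run:
```python
from h import *
s=get_state();print(s["grip_width"]*87,s["ft_force"],s["position"],s["joint_positions"].round(2))
h=np.array([.503,-.220]);v=s["position"][:2]-h;print(np.hypot(*v),np.degrees(np.arctan2(*v[::-1])-np.arctan2(.1058,-.0197)))
p,d=get_image("top");cv2.imwrite("pics/t7.png",cv2.resize(p[120:240,265:375,::-1],None,fx=5,fy=5,interpolation=cv2.INTER_CUBIC))
p,d=get_image("scene");cv2.imwrite("pics/s7.png",cv2.resize(p[100:280,190:390,::-1],None,fx=4,fy=3.3,interpolation=cv2.INTER_CUBIC))
```

```text
12.583196920286374 [-0.8068193  -0.82440919  6.13428894] [ 0.40147764 -0.23378875  0.2194803 ] [ 0.83 -0.06 -0.34  1.87 -0.02  1.33 -0.58]
0.10245447148554558 -272.81312954734886
```

View pics/t7.png

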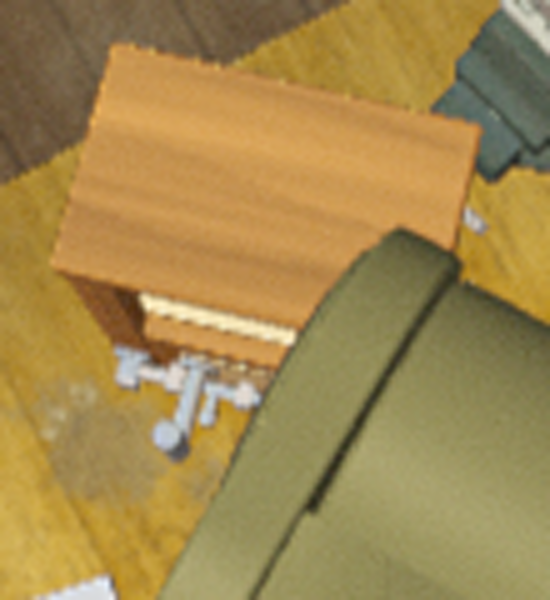

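View pics/s7.png

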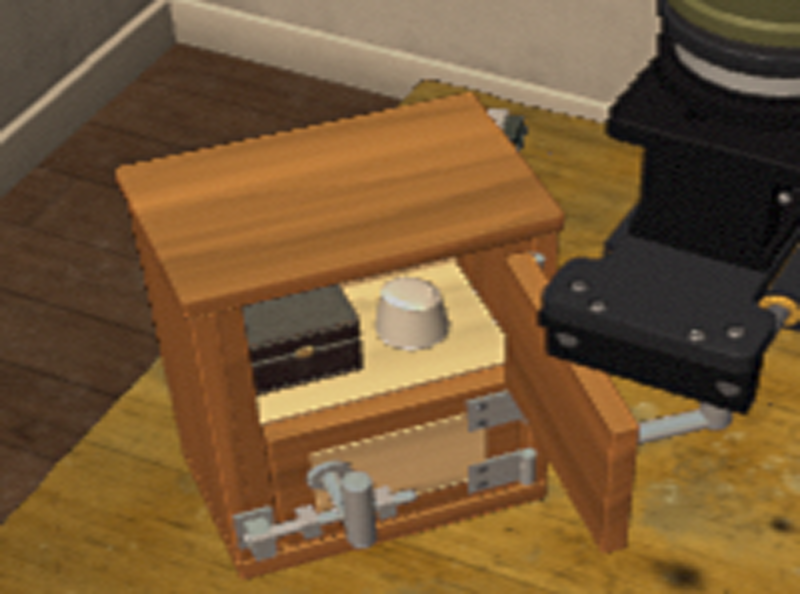

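Emit:
{"fn": "jog_arm", "kwargs": {"targets": [[0, 0, 0, 0, 0, 0, 3], [0, 0, 0, 0, 0, 0, 3], [0, 0, 0, 0, 0, 0, 3], [0, 0, 0, -1.5, 0, 0, 3], [0, 0, 0, -3, 0, 0, 3], [0, 0, 0, -4, 0, 0, 3], [0, 0, 0, -4, 0, 0, 3], [0, 0, 0, 0, -4, 0, 3], [0, 0, 0, 0, 0, 5, 3], [0, 0, 0, 0, 0, 5, 3]]}}

```text
time: 7.0
position: [0.4163, -0.3415, 0.3465]
tool_rot: [0.832, 1.402, -0.834]
ft_force: [0.4, 0.7, 0.3]
grip_width: 0.342
```

Emit:
{"fn": "jog_arm", "kwargs": {"targets": [[0, 0, 0, 0, 0, 5, 3], [0, 0, 0, 0, 0, 5, 3], [0, 0, 0, 0, 0, 5, 3], [0, 0, 0, 0, 0, 5, 3], [0, 0, 0, 0, 0, 0, 3], [0, 0, 0, 0, 0, 0, 3]]}}

```text
time: 7.75
position: [0.5123, -0.5153, 0.3447]
tool_rot: [0.833, 1.406, -0.832]
ft_force: [-0.5, 0.3, 0.6]
grip_width: 0.345
```

Run:
```python
from h import *
s=get_state();print(s["grip_width"]*87,s["ft_force"],s["position"],s["time"],abs(s["qd"]).max())
p,d=get_image("top");np.save("t8.npy",d);cv2.imwrite("pics/t8.png",cv2.resize(p[120:240,265:375,::-1],None,fx=5,fy=5,interpolation=cv2.INTER_CUBIC))
p,d=get_image("scene");np.save("s8.npy",d);cv2.imwrite("pics/s8.png",cv2.resize(p[120:280,210:370,::-1],None,fx=3.75,fy=3.75,interpolation=cv2.INTER_CUBIC))
```

```text
30.018931749478103 [-0.45260793  0.32996811  0.5680791 ] [ 0.51230469 -0.5153424   0.3447108 ] 7.75 0.0476093300717153
```

View pics/t8.png

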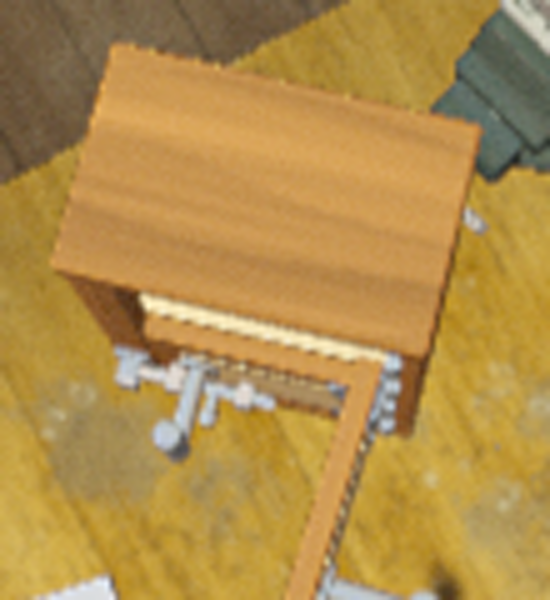

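View pics/s8.png

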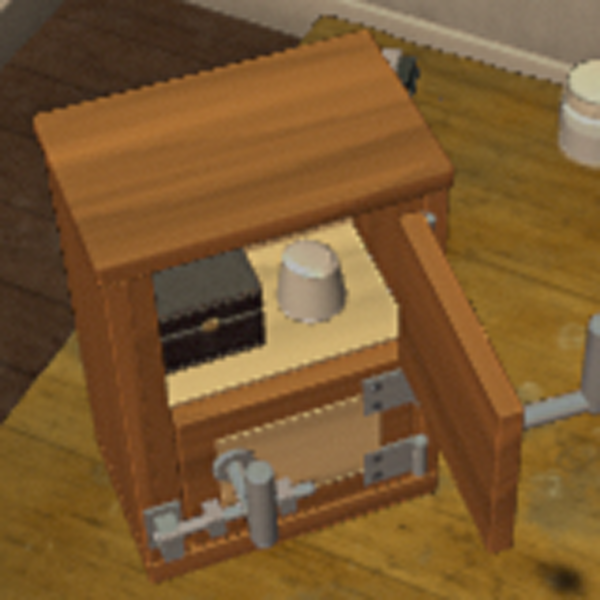

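Run:
```python
from h import *
c=camera_info("scene");f=lambda u,v,z:ray(c,210+u/3.75,120+v/3.75,z)[:2]
a=f(428,218,.223);b=f(522,410,.223);FL=f(102,278,.24);FR=f(453,182,.24)
an=lambda v:np.degrees(np.arctan2(v[1],v[0]))
print(a,b,np.hypot(*(b-a)),an(b-a)-an(FL-FR))
a=f(403,220,.223);b=f(500,418,.223);print(np.hypot(*(b-a)),an(b-a)-an(FL-FR))
c=camera_info("top");f=lambda u,v,z:ray(c,265+u/5,120+v/5,z)[:2]
a=f(345,388,.223);b=f(285,600,.223);FL=f(52,267,.24);FR=f(423,357,.24);print(an(b-a)-an(FL-FR))
```

```text
[ 0.49884771 -0.21469356] [ 0.38907812 -0.18231046] 0.1144466162785827 86.9483418633368
0.11778753811361692 87.43664742103661
88.49690054293374
```

Two views put the top half at about 87–88° open. The bottom half is shut, its bolt is home, and the arm is clear.

```bash
python3 -c "
from bench import *
print(close_job())"
```

```text
the job is handed in; nothing more can be done
None
```

The top half of the locker door is open and standing about square to the front. I gripped its pull from above with 10 N, followed the hinge arc, let go and drew the arm well clear. I handed the job in about 8 s into the 35 s allowed.

- **Top half:** the scene camera puts it at 87° and the top camera at 88°, about 1.53 rad. I checked that it was at rest only by eye, in pictures taken after the arm withdrew.
- **Bottom half and bolt:** both look untouched in the last pictures, shut and bolt home. I judged this by eye and did not measure it.
- **Robot:** it was touching nothing at the end, with the wrist force back to under 1 N and the tool about 0.3 m from the door.
- **A disagreement on the way:** the pull's radius about the hinge came out at 103 mm, against the 107 mm given. This built up about 15 N of sideways pull mid-swing, which is within the limits. I corrected the arc and the pull fell back to about 1 N.

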